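# Roll a stone find onto the focus line and take its picture

### The arm

A 7-joint arm with a two-finger parallel gripper is mounted at the origin on the work surface. World frame = base frame: x ahead of the robot, y to its left, z up, the work surface at z = 0. Lengths are in mm, angles in rad, forces in N, time in s.
With the tool pointing down it reaches from about 400 to 900 mm from the base axis. Payload 5.5 kg.
Tool frame: the origin (TCP) lies between the finger pads; the fingertips stand 8 mm ahead of it and the grasp point (between the pads) lies 11 mm behind it; z points along the fingers, y is the line along which they close (so a half turn about z gives the same grasp; the last joint's range is limited). The gripper opens to 92 mm and grips with 3 to 60 N. Pads are 19 mm wide; open, the fingers measure 130 mm over their backs; the gripper's body (75 mm by 190 mm) begins 47 mm behind the grasp point.
Start: joints at [1.386, 0.501, -0.427, 1.55, 0.221, 1.138, -0.21], TCP at [281.471, -585.896, 234.729] pointing down, gripper open.
Joint ranges: [-2.88, 2.88], [-0.31, 2.03], [-1.54, 1.56], [0.2, 2.42], [-1.41, 4.55], [0.19, 2.02], [-2.57, 2.57]. Speed limits (rad/s): [2.57, 2.57, 3.14, 3.14, 3.14, 3.14, 3.14].

### API

Orientations are given as a 3x3 rotation matrix whose columns are the frame's x, y, z axes.
In Python, from workcell import observe, get_image, camera_params, hand_in gives the robot as it stands. The module is installed in compiled form; this text tells all that it offers.
- The arm moves only by the shell command python3 -m handwheel 'ROWS' [FORCE]. ROWS is JSON, one flat list of numbers, 5 for each row, row after row: the opening, from 0 (shut) to 1 (fully open), then the shift along the tool's x, y, z in mm, then the turn about the tool's z in rad. A call has 1 to 12 rows; each row is the pose to reach, as a shift and turn from the pose commanded when the call began, along the tool's axes at that moment; what a row does not reach only later rows make up. A row lasts 1/12 s, in which the tool goes at most 41.7 mm and 7.16 degrees, less where a joint would pass 70% of its speed; a pose out of reach is approached as far as the arm can. A call with a gripper value outside its range is refused whole. The fingers move at their own pace and stop on an object; FORCE is the grip in N (left out, the last holds). Time passes only in rows, so rows that repeat a pose let the fingers close. It gives the time, the measured TCP pose, the force, the opening and the grip force at its end, in the units of the state.
- observe(): the state, without advancing time (a new reading comes with each control period).
- get_image(name): name is "scene" or "top"; returns (picture, depth): 420x560x3 uint8, red, green, blue; 420x560 float32, mm along the optical axis (not along the pixel's ray), 0 where there is no reading.
- camera_params(name): a dict with "camera_matrix" (3x3 intrinsics, pixels), "R" (3x3) and "t" (3): a world point X has camera coordinates R X + t. Camera axes: x right, y down, z forward; pixel columns grow to the right and rows downward; lengths in mm; the calibration is good to about 2 mm. A picture is of the moment at which its call begins. camera_params takes no time and is no camera call.
- hand_in(): hands the job in; it is judged then, once.
The state is a dict: "clock": time; "joints": joint angles; "joint_velocities": joint speeds; "joint_efforts": joint torques, N m; "position": TCP position; "eef_rot": TCP orientation; "wrist_force": force on the tool from outside, world axes, zero at the start; "torque": the same for the moment, N m; "grip_width": opening from 0.0 (shut) to 1.0 (fully open); "finger_force": force on a finger pad.
Only numpy, scipy, OpenCV 4.12 (cv2) and the standard library are available. Lean on these libraries where they do the work, as an engineer would, in place of code of your own. Each camera call takes 0.05 s, during which the arm holds its last target. There are 200 camera calls.

### The job

Gently roll the dark stone roller with the fingertips across the grey photo board until it lies lengthwise on the black focus line, centred over it; do not pick it up. Once it lies still there, press the red shutter button on the camera remote all the way down and let it come back up. Leave the pale roller and all the other things where they are.

Things in the scene. Friction and masses are not known exactly. Their poses are not given: they have to be found in the camera images.
- dark_roller: Dark polished basalt cylinder, 40 mm diameter, 100 mm long, 0.34 kg, lying on the photo board 70 to 100 mm from the focus line (near or far side), nearly parallel. Origin at its centre; own y = its axis, z up at the start. A fingertip pressing lightly on its top (3 to 6 N) rolls it half as far as the finger goes sideways. Pushed level above 25 mm over the board it may wedge (friction 0.4).
- focus_line (a point): Black focus line, 8 mm wide, 220 mm long, a tick across each end, printed across the fixed grey photo board (300 x 320 mm, 10 mm thick, on the table), turned anew each time. Point: middle of the line on the board's top, 10 mm above the table. y runs along the line, x across it (away from the robot). The board brakes rolling: below 4 cm/s a roller stops as the push ends, faster it runs on.
- shutter_top (a point): Centre of the top of the red round shutter button (26 mm diameter), 36 mm above the table when up, on a black camera remote (115 x 46 x 18 mm) fixed to the table left or right of the photo board. A black collar, 42 mm diameter, surrounds the button, whose top stands 6 mm above it. The point goes down with the button.
- shutter (a joint): Travel of the shutter button in m: 0 up, 0.006 fully down (flush with its collar). It is a spring button: fully down takes 5 N, and it comes back up by itself.
- pale_roller: Another find: pale limestone cylinder of the same size, 40 mm diameter, 100 mm long, lying on the photo board on the other side of the line. Origin at its centre, its own y along its axis. To be left alone.
- scale_bar: Black and white photo scale, 100 x 18 x 6 mm, lying along the left edge of the photo board, across the direction of the line, about 130 mm from the middle of the line. Origin under its centre. To be left alone.
- juglet: Small terracotta juglet, 72 mm diameter, 100 mm high, standing beside the board on the side opposite the remote. Origin under its centre. To be left alone.
- spool: Cream cotton spool, 62 mm diameter, 87 mm high, standing at the far left. Origin under its centre. To be left alone.
- statuette: Dark stone block statuette, 85 x 61 mm, 112 mm high, standing at the far right. Origin under its centre. To be left alone.
- brush: Brush lying on the table at the left, beyond what stands beside the board. To be left alone.

How it is judged (in metres and radians):
On the way, in this order (a step that is already met when the one before it is completed fails the run):
1. the dark roller has rolled over (turned at least about 130 degrees about its axis, the patch underneath) (angle between dark_roller's own z axis and vertical above 2.3 rad).
2. the dark roller lies still on the focus line, on the board (x of dark_roller in the frame of focus_line between -0.008 and 0.008 m and y of dark_roller in the frame of focus_line between -0.06 and 0.06 m and angle between the y axis of dark_roller and the y axis of focus_line, either way round below 0.14 rad and z of dark_roller in the frame of focus_line below 0.024 m and linear speed of dark_roller below 0.01 m/s and angular speed of dark_roller below 0.3 rad/s), for 0.2 s.
3. the shutter button is pressed down (value of joint shutter above 0.0045 m).
At the end, for the whole second after the job is handed in: The dark roller lies still on the board along the focus line: its centre within 8 mm of the line's middle across it and 60 mm along it, its axis within 8 degrees of the line; the shutter button has been pressed (over 4.5 mm of its 6 mm) after that and is up again (under 2 mm) (all of step 2 and value of joint shutter below 0.002 m); the robot touches nothing.
It fails at once if the dark roller is lifted (over 8 mm off the board) (z of dark_roller in the frame of focus_line above 0.028 m).
It fails at once if the dark roller is pushed off the board (z of dark_roller in the frame of focus_line below 0.014 m).
It fails at once if the dark roller is handled roughly (over 40 N from the fingers) (contact force between the fingers and dark_roller above 40 N).
It fails at once if the shutter is pressed while the dark roller is not lying on the line (value of joint shutter above 0.0045 m and not (x of dark_roller in the frame of focus_line between -0.008 and 0.008 m and y of dark_roller in the frame of focus_line between -0.06 and 0.06 m and angle between the y axis of dark_roller and the y axis of focus_line, either way round below 0.14 rad and z of dark_roller in the frame of focus_line below 0.024 m)).
It fails at once if the pale roller, photo scale, juglet, spool, statuette or brush is moved more than 15 mm (distance of any of pale_roller, scale_bar, juglet, spool, statuette, brush from where it was at the start of the episode above 0.015 m).
It also fails if it takes over 67 s, if anything falls off the work surface, if the arm or the gripper's body presses on something with over 40 N, if the wrist force passes 120 N, or if a joint passes its speed limit or range.

## Working session

There is one attempt and no reset: what is moved stays moved. The work goes in short steps, Python scripts to look and compute and a shell command to move; the robot and the scene stay as the last step left them, time stands still between calls to the robot, and variables do not carry over. Pictures are saved under pics/ and viewed, at most 10 in all, crops included, and the job is handed in when it is done.

```bash
mkdir -p pics
python3 - <<'E'
from workcell import *
import cv2,numpy as np
for n in("scene","top"):
    p,d=get_image(n); np.savez(f"pics/{n}0.npz",p=p,d=d); cv2.imwrite(f"pics/{n}0.png",p[:,:,::-1])
    c=camera_params(n); print(n,np.round(c["camera_matrix"],1).tolist(),np.round(c["R"],3).tolist(),np.round(c["t"],1).tolist())
s=observe();print(s["clock"],np.round(s["position"],1),np.round(s["eef_rot"],3).tolist(),s["wrist_force"],s["grip_width"])
E
```

```text
scene [[383.5, 0.0, 277.7], [0.0, 383.5, 206.2], [0.0, 0.0, 1.0]] [[0.22, 0.975, 0.002], [0.619, -0.138, -0.773], [-0.754, 0.171, -0.634]] [-118.2, -297.9, 1388.0]
top [[431.0, 0.0, 273.4], [0.0, 431.0, 209.6], [0.0, 0.0, 1.0]] [[-0.005, -1.0, 0.024], [-0.996, 0.002, -0.089], [0.089, -0.024, -0.996]] [-14.7, 565.3, 1016.9]
0.1 [ 281.1 -585.4  233.8] [[0.901, 0.433, -0.001], [0.433, -0.901, 0.002], [0.0, -0.002, -1.0]] [-0.32219936 -0.95961597  0.59510742] 1.0005663296800782
```

View pics/top0.png

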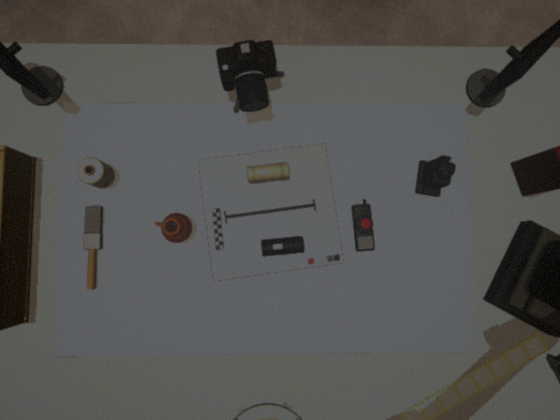

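View pics/scene0.png

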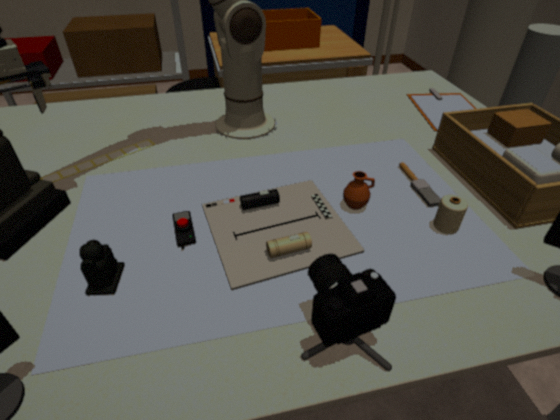

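The top view shows the focus line from about (226,217) to (314,205). The dark roller is at (283,246), on the robot's side, and the pale one at (268,172). The red button is at (365,224), with the juglet on the left. Next I'll measure by masks.

```bash
cat > h.py <<'E'
from workcell import *
import cv2,numpy as np
def ray(n,uv,z):
    c=camera_params(n);R,t,K=(np.array(c[k]) for k in("R","t","camera_matrix"))
    C=-R.T@t; d=R.T@np.linalg.solve(K,[uv[0],uv[1],1.]); return C+d*(z-C[2])/d[2]
def blob(m,x0,y0,x1,y1):
    k=np.zeros(m.shape,np.uint8);k[y0:y1,x0:x1]=m[y0:y1,x0:x1]
    cs,_=cv2.findContours(k,cv2.RETR_EXTERNAL,cv2.CHAIN_APPROX_NONE);c=max(cs,key=cv2.contourArea)
    return c,cv2.minAreaRect(c)
def state():
    s=observe();print("t",round(s["clock"],2),np.round(s["position"],1),np.round(s["eef_rot"],3).tolist(),np.round(s["wrist_force"],1))
    return s
def dark(p,x0,y0,x1,y1,th=40):
    return ((p.max(2)<th)*255).astype(np.uint8)
def hsv(p): return cv2.cvtColor(p,cv2.COLOR_RGB2HSV)
E
python3 - <<'E'
from h import *
z=np.load("pics/top0.npz");p,d=z["p"],z["d"];g=p.max(2)
print("board grey",g[190,290],"roller",g[246,295],"line",g[205:216,270])
c,r=blob((g<50)*255,255,225,310,268);print("roller",r)
b=cv2.boxPoints(r);W=np.array([ray("top",q,30) for q in b]);print(np.round(W,1).tolist(),W.mean(0))
print("sides",np.linalg.norm(W[0]-W[1]),np.linalg.norm(W[1]-W[2]))
m=(g<60)*255
c,r2=blob(m,223,196,320,224);print("line",r2);W=np.array([ray("top",q,10) for q in cv2.boxPoints(r2)]);print(np.round(W,1).tolist(),W.mean(0))
h=hsv(p);
for n,box in(("top",(345,205,385,245)),):
  c,r3=blob((((h[...,0]<8)|(h[...,0]>172))&(h[...,1]>150)&(h[...,2]>60))*255,*box);print("btn",r3,ray(n,r3[0],36))
p2=np.load("pics/scene0.npz")["p"];h=hsv(p2)
c,r4=blob((((h[...,0]<8)|(h[...,0]>172))&(h[...,1]>150)&(h[...,2]>60))*255,165,205,205,245);print("btn scene",r4,ray("scene",r4[0],36))
for n in("top","scene"):
  dd=np.load(f"pics/{n}0.npz")["d"];u=r3[0] if n=="top" else r4[0]
cam=camera_params("top");R,t,K=(np.array(cam[k]) for k in("R","t","camera_matrix"))
for u,v in((365,224),(283,246),(270,230),(268,172)):
  X=R.T@(np.linalg.solve(K,[u,v,1])*d[v,u]-t);print(u,v,np.round(X,1))
cv2.imwrite("pics/crop0.png",cv2.convertScaleAbs(cv2.resize(p[135:290,195:390,::-1],None,fx=4,fy=3.8,interpolation=cv2.INTER_CUBIC),alpha=2))
E
```

```text
board grey 97 roller 37 line [ 98 100  97  92  74  50  44  65  89  97 100]
roller ((282.4205322265625, 245.74522399902344), (15.807403564453125, 41.29814529418945), 83.9909896850586)
[[491.7, 13.4, 30.0], [501.6, -85.1, 30.0], [464.1, -88.7, 30.0], [454.3, 9.5, 30.0]] [477.92795533 -37.72673317  30.        ]
sides 98.99684357306832 37.71899256693465
line ((269.43304443359375, 209.00914001464844), (6.080094337463379, 90.21057891845703), 82.23483276367188)
[[560.7, 103.2, 10.0], [590.3, -116.5, 10.0], [575.3, -118.3, 10.0], [545.9, 101.1, 10.0]] [568.03819803  -7.62921041  10.        ]
btn ((365.1000061035156, 223.30001831054688), (9.391485214233398, 8.497057914733887), 26.56505012512207) [ 530.65138267 -236.2459636    36.        ]
btn scene ((182.0, 221.5), (7.0, 10.0), 90.0) [ 532.97249053 -235.38964194   36.        ]
365 224 [ 528.8 -235.1   39.8]
283 246 [477.2 -38.1  49.8]
270 230 [516.5  -8.4  10. ]
268 172 [652.9  -3.5  49.2]
```

View pics/crop0.png

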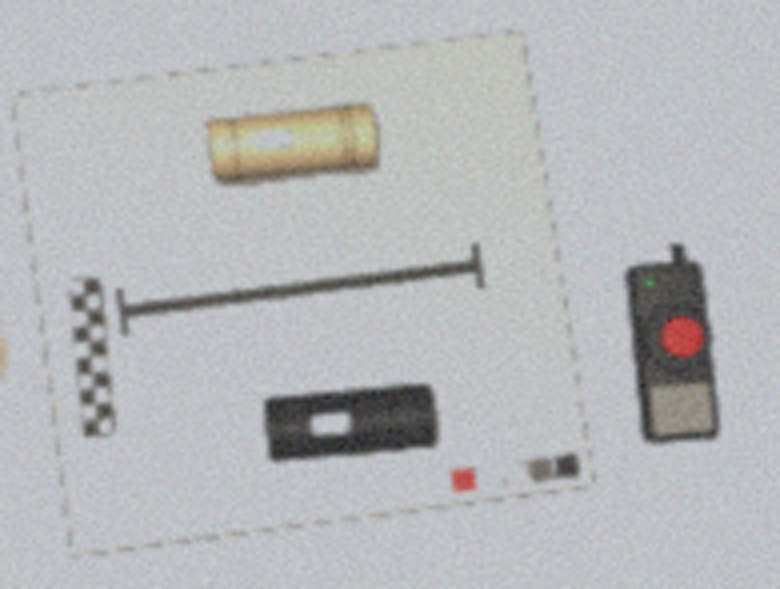

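The line's centre is at (568,-8), turned 7.65°. The roller is at (478,-38), 93 mm short and 1.9° askew, and the button is at (531,-236). The sizes and heights match the description. I'll put two spread fingertips behind the roller, contact at 20 mm over the board (its mid-height), and push slowly. First comes the transfer.

```bash
python3 -m handwheel '[0.5,15,-17,0,0.05, 0.5,45,-52,0,0.12, 0.5,75,-87,0,0.2, 0.5,105,-121,0,0.28, 0.5,135,-156,0,0.315, 0.5,165,-191,0,0.315, 0.5,195,-225,0,0.315, 0.5,225,-260,0,0.315, 0.5,255,-295,0,0.315, 0.5,285,-329,0,0.315, 0.5,310,-358,0,0.315, 0.5,325,-376,0,0.315]'; python3 -c "
from h import *;s=state();R=s['eef_rot'];print(R.T@(np.array([428,-44,100])-s['position']))"
```

```text
clock: 1.1
position: [407.3, -119.8, 234.7]
eef_rot: [[0.991, 0.132, -0.0], [0.132, -0.991, -0.001], [-0.0, 0.001, -1.0]]
wrist_force: [1.1, -0.2, -0.3]
grip_width: 0.501
finger_force: 0.0
t 1.1 [ 407.3 -119.8  234.7] [[0.991, 0.132, -0.0], [0.132, -0.991, -0.001], [-0.0, 0.001, -1.0]] [ 1.1 -0.2 -0.3]
[ 30.52296725 -72.46741941 134.67499865]
```

```bash
python3 -m handwheel '[0.5,10,-24,25,0, 0.5,20,-48,60,0, 0.5,30,-72,95,0, 0.5,30,-72,130,0, 0.5,30,-72,160,0, 0.5,30,-72,180,0, 0.5,30,-72,195,0, 0.5,30,-72,205,0, 0.5,30,-72,208,0, 0.5,30,-72,208,0, 0.5,30,-72,208,0]'
python3 - <<'E'
from h import *
s=state();p,d=get_image("top");cv2.imwrite("pics/t1.png",cv2.convertScaleAbs(cv2.resize(p[170:310,195:390,::-1],None,fx=4,fy=4),alpha=2))
E
```

```text
clock: 2.02
position: [428.3, -46.4, 27.3]
eef_rot: [[0.991, 0.132, 0.001], [0.132, -0.991, -0.0], [0.001, 0.0, -1.0]]
wrist_force: [0.0, 0.4, 0.6]
grip_width: 0.5
finger_force: 0.0
t 2.02 [428.3 -46.4  27.3] [[0.991, 0.132, 0.001], [0.132, -0.991, -0.0], [0.001, 0.0, -1.0]] [0.  0.4 0.6]
```

View pics/t1.png

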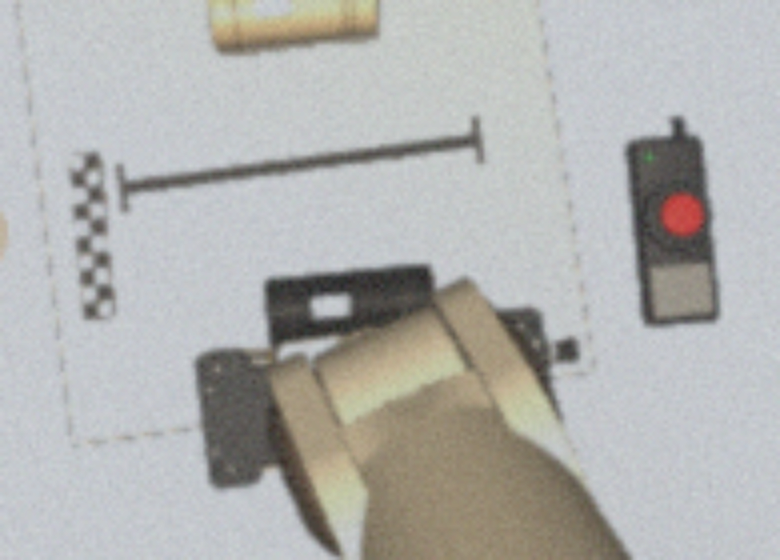

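The picture shows the gripper behind the roller (roller centre about (350,303) in the crop) and clear of everything else. Now the slow push.

```bash
python3 -m handwheel '[0.5,6,0,0,0, 0.5,10,0,0,0, 0.5,12.5,0,0,0, 0.5,15,0,0,0, 0.5,17.5,0,0,0, 0.5,20,0,0,0, 0.5,22.5,0,0,0, 0.5,25,0,0,0, 0.5,27.5,0,0,0, 0.5,30,0,0,0, 0.5,32.5,0,0,0, 0.5,35,0,0,0]'; python3 -m handwheel '[0.5,2.5,0,0,0, 0.5,5,0,0,0, 0.5,7.5,0,0,0, 0.5,10,0,0,0, 0.5,12.5,0,0,0, 0.5,15,0,0,0, 0.5,17.5,0,0,0, 0.5,20,0,0,0, 0.5,22.5,0,0,0, 0.5,25,0,0,0]'
python3 - <<'E'
from h import *
s=state();p,d=get_image("top");cv2.imwrite("pics/t2.png",cv2.convertScaleAbs(cv2.resize(p[170:310,195:390,::-1],None,fx=4,fy=4),alpha=2))
E
```

```text
clock: 3.07
position: [462.6, -41.7, 26.7]
eef_rot: [[0.991, 0.132, -0.0], [0.132, -0.991, 0.0], [-0.0, -0.0, -1.0]]
wrist_force: [-0.3, -0.4, -0.0]
grip_width: 0.499
finger_force: 0.1
clock: 3.9
position: [487.4, -38.4, 26.7]
eef_rot: [[0.991, 0.132, 0.0], [0.132, -0.991, -0.0], [0.0, 0.0, -1.0]]
wrist_force: [-0.1, 0.9, 0.5]
grip_width: 0.496
finger_force: 0.1
t 3.9 [487.4 -38.4  26.7] [[0.991, 0.132, 0.0], [0.132, -0.991, -0.0], [0.0, 0.0, -1.0]] [-0.1  0.9  0.5]
```

View pics/t2.png

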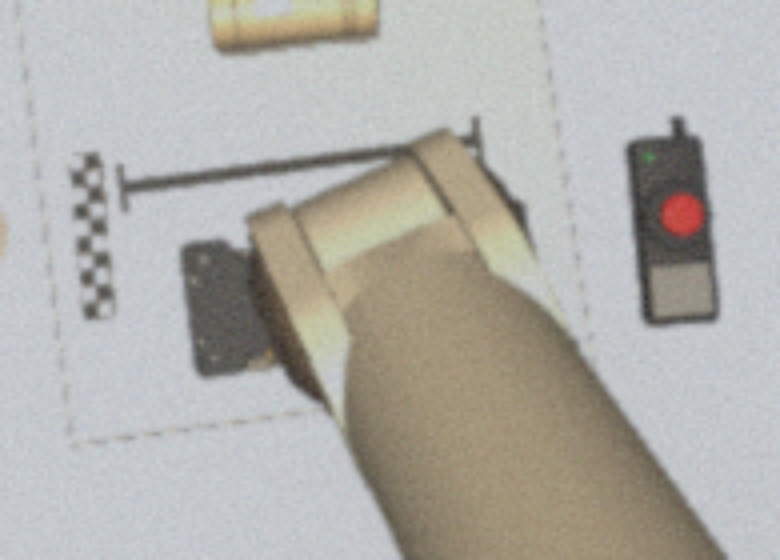

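The arm hides the roller from above, so I'll use the scene camera from here. The tool is about 54 mm from the nominal end. I'll push 45 mm more, then look.

```bash
python3 -m handwheel '[0.5,2.5,0,0,0, 0.5,5,0,0,0, 0.5,7.5,0,0,0, 0.5,10,0,0,0, 0.5,12.5,0,0,0, 0.5,15,0,0,0, 0.5,17.5,0,0,0, 0.5,20,0,0,0, 0.5,22.5,0,0,0, 0.5,25,0,0,0]'; python3 -m handwheel '[0.5,2.5,0,0,0, 0.5,5,0,0,0, 0.5,7.5,0,0,0, 0.5,10,0,0,0, 0.5,12.5,0,0,0, 0.5,15,0,0,0, 0.5,17,0,0,0, 0.5,19,0,0,0, 0.5,20,0,0,0,0.5,20,0,0,0]'
python3 - <<'E'
from h import *
s=state();p,d=get_image("scene");np.savez("pics/s3.npz",p=p,d=d);cv2.imwrite("pics/s3.png",cv2.convertScaleAbs(cv2.resize(p[140:290,160:360,::-1],None,fx=4,fy=4),alpha=1.5))
E
```

```text
clock: 4.78
position: [512.3, -35.1, 26.7]
eef_rot: [[0.991, 0.132, 0.0], [0.132, -0.991, 0.0], [0.0, -0.0, -1.0]]
wrist_force: [0.1, -0.7, 0.7]
grip_width: 0.499
finger_force: 0.1
clock: 5.62
position: [532.2, -32.4, 26.8]
eef_rot: [[0.991, 0.133, 0.0], [0.133, -0.991, 0.0], [0.0, -0.0, -1.0]]
wrist_force: [0.4, 0.6, -1.2]
grip_width: 0.501
finger_force: 0.0
t 5.62 [532.2 -32.4  26.8] [[0.991, 0.133, 0.0], [0.133, -0.991, 0.0], [0.0, -0.0, -1.0]] [ 0.4  0.6 -1.2]
```

View pics/s3.png

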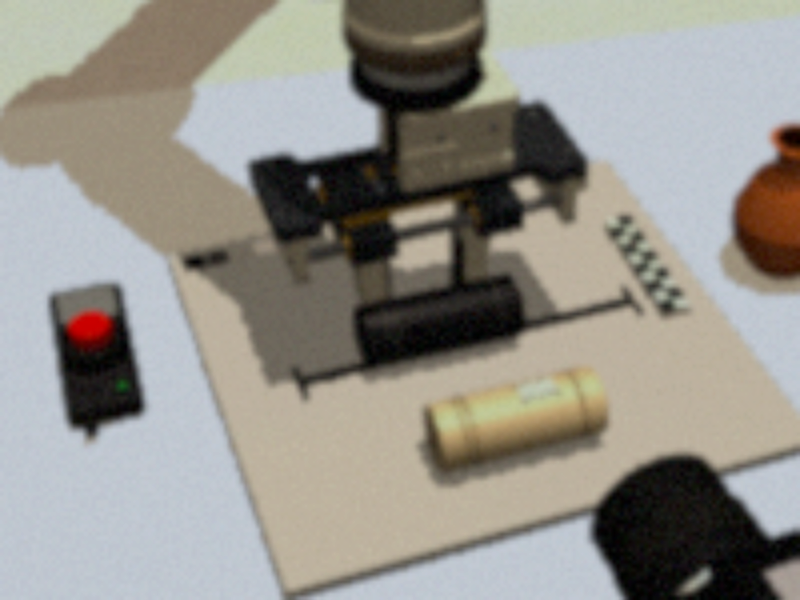

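The roller lies parallel to the line and a little behind it (crop about (440,318)). I'll fit its position from the scene depth, and the line by ray-casting in the same camera.

```bash
cat > fit.py <<'E'
from h import *
from scipy.optimize import least_squares
A=np.array([[.9911,.1332],[-.1332,.9911]]);O=np.array([568.,-7.6])
def cloud(n,d,box):
    c=camera_params(n);R,t,K=(np.array(c[k]) for k in("R","t","camera_matrix"))
    x0,y0,x1,y1=box;v,u=np.mgrid[y0:y1,x0:x1];dd=d[y0:y1,x0:x1]
    P=(np.linalg.inv(K)@np.stack([u,v,np.ones_like(u)]).reshape(3,-1)*dd.ravel()-t[:,None]);X=(R.T@P).T
    return X[dd.ravel()>0],np.stack([u,v],-1).reshape(-1,2)[dd.ravel()>0]
def fit(n,d,box,xlo=-60):
    X,_=cloud(n,d,box);L=np.c_[(X[:,:2]-O)@A.T,X[:,2]]
    q=L[(L[:,2]>20)&(L[:,2]<56)&(L[:,0]>xlo)&(L[:,0]<60)&(np.abs(L[:,1])<90)]
    f=lambda a:np.hypot(q[:,0]-a[0]-a[1]*(q[:,1]-q[:,1].mean()),q[:,2]-a[2])-20
    r=least_squares(f,[q[:,0].mean(),0,30],loss="soft_l1",f_scale=1.5)
    print(n,len(q),"x",r.x[0].round(1),"slope",r.x[1].round(3),"z",r.x[2].round(1),"y range",np.percentile(q[:,1],[2,98]).round(1),"x rng",np.percentile(q[:,0],[2,98]).round(1),"res",np.abs(r.fun).mean().round(2))
E
python3 - <<'E'
from fit import *
z=np.load("pics/s3.npz");fit("scene",z["d"],(245,208,294,234),-35)
for n in [(300,382),(632,300),(360,367),(620,304)]:
    w=ray("scene",(160+n[0]/4,140+n[1]/4),10)[:2];print(n,w.round(1),(A@(w-O)).round(1))
z=np.load("pics/top0.npz");fit("top",z["d"],(258,234,308,260),-140)
E
```

```text
scene 720 x -5.7 slope 0.038 z 29.2 y range [-70.2  26.2] x rng [-28.4  16.5] res 1.82
(300, 382) [ 581.8 -115.6] [  -0.8 -108.9]
(632, 300) [552.9 102.1] [ -0.3 110.7]
(360, 367) [576.6 -78.2] [ -0.8 -71.1]
(620, 304) [555.   93.4] [  0.6 101.9]
top 701 x -93.0 slope 0.04 z 30.4 y range [-64.2  31.1] x rng [-112.3  -73.7] res 1.23
```

The fit puts the roller at x about -5 mm with slope 0.04, so it needs roughly 5 mm more. The tip may or may not still be in contact, so I'll move 5 mm slowly and measure again.

```bash
python3 -m handwheel '[0.5,1.5,0,0,0, 0.5,3,0,0,0, 0.5,4,0,0,0, 0.5,5,0,0,0, 0.5,5,0,0,0]'
python3 - <<'E'
from fit import *
s=state();p,d=get_image("scene");fit("scene",d,(245,208,296,238),-30)
E
```

```text
clock: 6.08
position: [537.1, -31.7, 26.8]
eef_rot: [[0.991, 0.132, 0.0], [0.132, -0.991, 0.0], [0.0, -0.0, -1.0]]
wrist_force: [0.5, -1.6, -0.2]
grip_width: 0.5
finger_force: 0.0
t 6.08 [537.1 -31.7  26.8] [[0.991, 0.132, 0.0], [0.132, -0.991, 0.0], [0.0, -0.0, -1.0]] [ 0.5 -1.6 -0.2]
scene 732 x -1.3 slope 0.036 z 29.4 y range [-70.4  25.7] x rng [-23.5  21.1] res 1.87
```

It moved 4.4 mm and now sits at about -1 mm. I'll back off, rise clear, and verify from above.

```bash
python3 -m handwheel '[0.5,-4,0,0,0, 0.5,-15,0,0,0, 0.5,-30,0,0,0, 0.5,-40,0,-15,0, 0.5,-40,0,-50,0, 0.5,-40,0,-85,0, 0,-40,30,-110,0, 0,-40,65,-120,0, 0,-40,105,-120,0, 0,-40,145,-120,0, 0,-40,180,-120,0, 0,-40,200,-120,0]'
python3 - <<'E'
from fit import *
s=state();p,d=get_image("top");fit("top",d,(245,195,308,235),-35)
c,r=blob((p.max(2)<45)*255,250,196,312,225);b=[ray("top",q,30)[:2] for q in cv2.boxPoints(r)];print(r,(A@(np.mean(b,0)-O)).round(1))
q,d=get_image("scene");fit("scene",d,(245,208,296,238),-35)
print(s["eef_rot"].T@(np.array([531.5,-236,70])-s["position"]))
cv2.imwrite("pics/t4.png",cv2.convertScaleAbs(cv2.resize(p[135:290,195:390,::-1],None,fx=4,fy=3.8),alpha=2))
E
```

```text
clock: 7.13
position: [522.7, -241.1, 146.7]
eef_rot: [[0.992, 0.127, -0.0], [0.127, -0.992, -0.003], [-0.0, 0.003, -1.0]]
wrist_force: [0.4, -0.2, 1.4]
grip_width: 0.115
finger_force: 0.0
t 7.13 [ 522.7 -241.1  146.7] [[0.992, 0.127, -0.0], [0.127, -0.992, -0.003], [-0.0, 0.003, -1.0]] [ 0.4 -0.2  1.4]
top 694 x -1.9 slope 0.035 z 30.3 y range [-67.7  27.8] x rng [-21.8  16.4] res 1.09
((277.87127685546875, 208.21287536621094), (15.323573112487793, 42.48808670043945), 84.2894058227539) [ -2.6 -19.6]
scene 655 x -0.5 slope 0.035 z 28.9 y range [-70.3  26.3] x rng [-9.2 21.3] res 1.24
[ 9.40766559 -4.14075255 76.72895831]
```

View pics/t4.png

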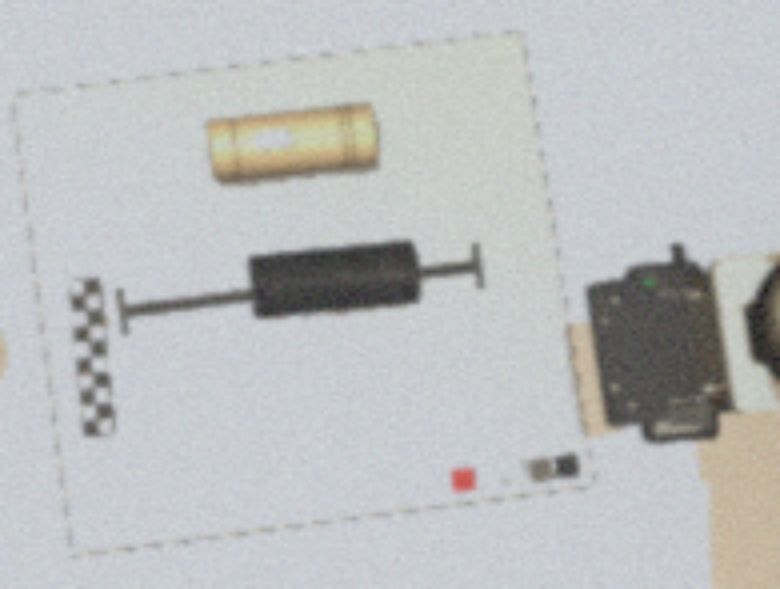

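From above, the roller lies on the line (x about -2 mm, y -20, 2° askew). The white patch is out of sight, so it did roll. Now I'll close the fingers, centre over the button and descend.

```bash
python3 -m handwheel '[0,9.5,-4,5,0, 0,9.5,-4,30,0, 0,9.5,-4,60,0, 0,9.5,-4,80,0, 0,9.5,-4,92,0, 0,9.5,-4,98,0, 0,9.5,-4,98,0, 0,9.5,-4,98,0]'; python3 -m handwheel '[0,0,0,2,0, 0,0,0,4,0, 0,0,0,6,0, 0,0,0,8,0, 0,0,0,9,0, 0,0,0,9,0]'
```

```text
clock: 7.9
position: [533.4, -229.0, 49.4]
eef_rot: [[0.991, 0.134, 0.001], [0.134, -0.991, 0.0], [0.001, -0.0, -1.0]]
wrist_force: [0.4, 0.4, 0.1]
grip_width: 0.005
finger_force: 0.0
clock: 8.4
position: [534.1, -230.3, 42.1]
eef_rot: [[0.991, 0.133, 0.003], [0.133, -0.991, -0.002], [0.002, 0.002, -1.0]]
wrist_force: [-1.9, 2.1, 16.3]
grip_width: 0.006
finger_force: 8.1
```

```bash
python3 -m handwheel '[0,0,-5,0,0, 0,0,0,0,0, 0,0,0,0,0, 0,0,0,0,0]'
python3 - <<'E'
from fit import *
s=state();print(s["torque"],s["finger_force"]);p,d=get_image("scene");np.savez("pics/s5.npz",p=p,d=d);cv2.imwrite("pics/s5.png",cv2.convertScaleAbs(cv2.resize(p[150:260,150:250,::-1],None,fx=5,fy=5),alpha=2))
E
```

```text
clock: 8.73
position: [534.0, -228.7, 42.1]
eef_rot: [[0.991, 0.133, 0.002], [0.133, -0.991, 0.0], [0.002, 0.0, -1.0]]
wrist_force: [-2.0, 4.8, 18.8]
grip_width: 0.01
finger_force: 9.1
t 8.73 [ 534.  -228.7   42.1] [[0.991, 0.133, 0.002], [0.133, -0.991, 0.0], [0.002, 0.0, -1.0]] [-2.   4.8 18.8]
[ 1.3128677   0.82476052 -0.03871783] 9.051379817537963
```

View pics/s5.png

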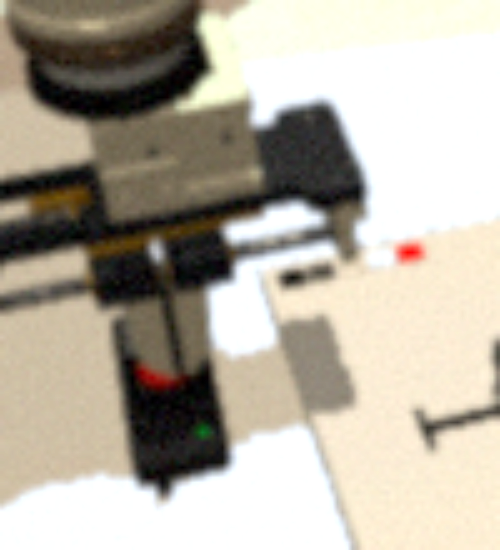

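The picture shows the fingertips on the remote but about 6 mm off the button's centre, towards the board. The shift counted from the commanded pose, not the measured one. I'll lift, recentre and descend in small steps while reading the force.

```bash
python3 -m handwheel '[0,0,0,-6,0, 0,-1,3,-12,0, 0,-3,6,-12,0, 0,-3,6,-12,0, 0,-3,6,-12,0]'; python3 -m handwheel '[0,0,0,4,0, 0,0,0,6,0, 0,0,0,6,0,0,0,0,6,0]' | grep -E "pos|wrist"; for i in 1 2; do python3 -m handwheel '[0,0,0,1,0, 0,0,0,1.5,0, 0,0,0,1.5,0]' | grep -E "pos|wrist"; done
```

```text
clock: 9.2
position: [529.3, -237.6, 51.2]
eef_rot: [[0.991, 0.131, -0.001], [0.131, -0.991, -0.0], [-0.001, 0.0, -1.0]]
wrist_force: [1.0, -0.3, 0.5]
grip_width: 0.007
finger_force: 0.0
position: [530.1, -236.9, 45.5]
wrist_force: [-1.0, -1.2, 3.3]
position: [530.1, -236.9, 44.2]
wrist_force: [-1.0, -3.1, 2.7]
position: [530.2, -236.9, 42.8]
wrist_force: [-2.5, -3.0, 5.5]
```

```bash
for i in 1 2; do python3 -m handwheel '[0,0,0,1,0, 0,0,0,1.5,0, 0,0,0,1.5,0]' | grep -E "pos|wrist|finger"; done
```

```text
position: [530.3, -236.8, 42.2]
wrist_force: [-4.6, -2.6, 12.6]
finger_force: 6.2
position: [530.3, -236.9, 42.0]
wrist_force: [-8.0, -1.7, 23.7]
finger_force: 11.6
```

Force rises gently over about 6 mm and then meets a hard stop at 23 N, so the button is fully down. I'll release, rise, and check.

```bash
python3 -m handwheel '[0,0,0,-4,0, 0,0,0,-12,0, 0,0,0,-30,0, 0,0,0,-60,0, 0,-30,20,-90,0, 0,-60,50,-110,0, 0,-90,85,-120,0, 0,-120,120,-120,0, 0,-140,150,-120,0, 0,-140,160,-120,0, 0,-140,160,-120,0, 0,-140,160,-120,0]'
python3 - <<'E'
from fit import *
s=state();p,d=get_image("top");fit("top",d,(245,195,308,235),-35)
X,_=cloud("top",d,(362,220,369,227));print("button z",np.median(X[:,2]), "before 39.8")
cv2.imwrite("pics/t6.png",cv2.convertScaleAbs(p[:,:,::-1],alpha=2))
E
```

```text
clock: 11.53
position: [412.1, -414.1, 159.2]
eef_rot: [[0.992, 0.129, 0.0], [0.129, -0.992, 0.002], [0.001, -0.001, -1.0]]
wrist_force: [0.6, 0.2, -0.6]
grip_width: 0.004
finger_force: 0.0
t 11.53 [ 412.1 -414.1  159.2] [[0.992, 0.129, 0.0], [0.129, -0.992, 0.002], [0.001, -0.001, -1.0]] [ 0.6  0.2 -0.6]
top 693 x -2.3 slope 0.036 z 30.2 y range [-67.7  27.8] x rng [-21.7  16.5] res 1.14
button z 41.2677857163461 before 39.8
```

View pics/t6.png

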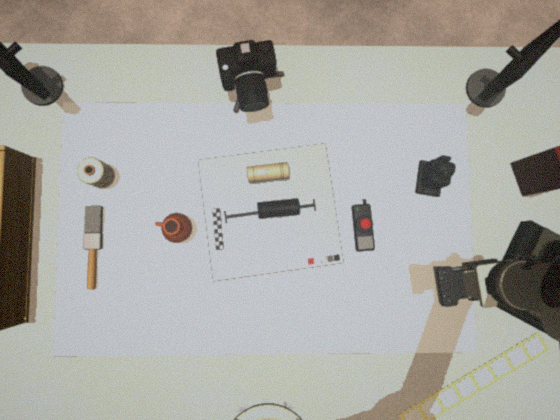

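The picture shows the roller on the line at about (278,208), the button up again at (365,224), the other things where they were, and the arm clear.

```bash
python3 -c "
from workcell import hand_in;print(hand_in())"
```

```text
the job is handed in; nothing more can be done
None
```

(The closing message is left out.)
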